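Strip the stacked valve into its kit tray inserts

ROBOT

A 6-joint arm with a two-finger parallel gripper is mounted at the origin on the work surface. World frame = base frame: x ahead of the robot, y to its left, z up, the work surface at z = 0. Lengths are in m, angles in rad, forces in N, time in s.
With the tool pointing down it reaches from about 0.275 to 0.875 m from the base axis. Payload 12.5 kg.
Tool frame: the origin (TCP) lies on the centre line of the jaws, within the pads' length; the fingertips stand r.finger_overhang ahead of it and the grasp point (between the pads) lies 3 mm ahead of it (r.finger_overhang is the distance from the TCP to the fingertips, in m); z points along the fingers, y is the direction in which the jaws open and shut (so a half turn about z gives the same grasp; the last joint's range is limited). The gripper opens to 85 mm and grips with 20 to 120 N. Pads are 22 mm wide; open, the fingers measure 114 mm over their backs; the gripper's body (76 mm by 85 mm) begins 54 mm behind the grasp point. The pads swing forward as they close: fully open they stand 13 mm farther back than shut.
Start: joints at [-1.333, 0.351, 1.652, -0, 1.139, -0.085], TCP at [0.174, -0.522, 0.253] pointing down, gripper open.
Joint ranges: [-2.75, 2.75], [-0.79, 2.1], [0.01, 2.65], [-1.57, 4.71], [0.07, 3.14], [-2.87, 2.87]. Speed limits (rad/s): [2.22, 2.22, 2.79, 3.14, 3.14, 3.14].

INTERFACE

Orientations are given as a unit quaternion [x, y, z, w].
In Python, from cell import r, optics gives the robot as it stands. The module is installed in compiled form; this text tells all that it offers. Calls block until the motion is done:
- r.move_to(position, orientation): joint-space move of the TCP to a pose.
- r.move_linear(position, rot=None, vel=0.15): straight line of the TCP; rot=None keeps the orientation; vel is the mean speed in m/s.
- r.set_joints(angles): joint-space move.
- r.set_gripper(opening, squeeze=None): opening from 0.0 (shut) to 1.0 (fully open); squeeze is the grip in N (None keeps the last); returns when the fingers have stopped.
- r.sleep(seconds).
- r.inverse_kinematics(position, orientation): joint angles nearest the present ones, or None.
- optics.get_image(name): name is "scene" or "top" or "wrist"; returns a dict with "pixels" (480x640x3 uint8, red, green, blue), "depth" (480x640 float32, m along the optical axis (not along the pixel's ray), 0 where there is no reading), "fx", "fy", "cx", "cy" (pixels), "camera_from_world" (4x4, takes a point from world to camera coordinates); the wrist camera has in their place "mount" (4x4, takes a point from camera to tool coordinates, whose origin is the TCP and whose axes are the flange's). Camera axes: x right, y down, z forward; pixel columns grow to the right and rows downward; lengths in m; the calibration is good to about 2 mm. A picture is of the moment at which its call begins: read the wrist's pose just before it.
A pose or a line that the arm cannot do raises r.PlanningError and nothing moves.
- r.hand_in(): hands the job in, once; it reports no verdict.
Readings, each from a call of its own:
- r.current_t(): time.
- r.current_q(): joint angles.
- r.current_qvel(): joint speeds.
- r.current_effort(): joint torques, N m.
- r.current_tool_pos(): TCP position.
- r.current_ee_rot(): TCP orientation.
- r.current_contact_force(): force on the tool from outside, world axes, zero at the start.
- r.current_torque(): the same for the moment, N m.
- r.current_opening(): opening from 0.0 (shut) to 1.0 (fully open).
Only numpy, scipy, OpenCV 4.12 (cv2) and the standard library are available. Lean on these libraries where they do the work, as an engineer would, in place of code of your own. Each camera call takes 0.05 s, during which the arm holds its last target.

TASK

Take the stacked valve apart from the top down, one part at a time, and set each part upright and flat on the floor of the white tray insert whose blue cut-out has its outline: first the steel coil in the round one, then the green hex flange in the hexagonal one, then the bracket bar in the long one, last the yellow block in the square one. Set the parts down without dropping or tipping them over, and leave the force gauge and the spanner where they lie.

Things in the scene. Friction and masses are not known exactly. Their poses are not given: they have to be found in the camera images.
- coil: top of the stack: upright stainless solenoid coil, a plain cylinder 32 mm in diameter, 36 mm tall, black band round it, red spot on its top, about 0.16 kg. Belongs in nest_round, standing upright, any yaw. Origin: centre of its underside, z up. Every part rests flat on the one below, centred within about 3 mm, but turned at random to it.
- hexnut: second from the top: solid green hexagonal flange, 48 mm across flats (55 mm over corners), 20 mm tall, about 0.14 kg. Belongs flat in nest_hex; fits there at any yaw. Origin: centre of its underside, z up; x is square to one pair of flats, the others are 60 degrees on.
- bar: third from the top: flat light-grey aluminium bracket bar, 100 (x) by 34 (y) by 18 mm (z), a black hole spot near each end, about 0.22 kg; either way round is the same. Belongs flat in nest_long, its length along the cut-out. Origin: centre of its underside.
- block: bottom of the stack: yellow valve manifold block, 62 by 62 (x, y) by 30 mm (z), about 0.3 kg, any quarter turn is the same. It lies on a fixed black build plate 90 mm square, 6 mm thick. Belongs flat in nest_square, sides parallel to the cut-out's. Origin: centre of its underside.
- nest_round: fixed white tray insert, 70 mm square, 11 mm tall, flat on the table, with one cut-out in its middle, open upward, with a blue floor: round, 46 mm in diameter, floor 4 mm above the table, 7 mm deep, 6 mm bigger all round than the coil. Origin: centre of the underside, at table height; z up
- nest_hex: fixed white tray insert, hexagonal, 80 mm across flats, 11 mm tall, flat on the table, with one cut-out in its middle, open upward, with a blue floor: hexagonal, 60 mm across flats, one pair of flats square to x, floor 4 mm above the table, 7 mm deep, 6 mm bigger all round than the hex flange. Origin: centre of the underside, at table height; z up
- nest_long: fixed white tray insert, 132 (x) by 66 mm (y), 11 mm tall, flat on the table, with one cut-out in its middle, open upward, with a blue floor: 112 (x) by 46 mm (y), floor 4 mm above the table, 7 mm deep, 6 mm bigger all round than the bar. Origin: centre of the underside, at table height; z up
- nest_square: fixed white tray insert, 94 mm square, 11 mm tall, flat on the table, with one cut-out in its middle, open upward, with a blue floor: 74 mm square, sides along x and y, floor 4 mm above the table, 7 mm deep, 6 mm bigger all round than the block. Origin: centre of the underside, at table height; z up
- gauge: bystander, leave alone: cream hand-held force gauge lying loose on the table, 155 mm long along its x (from -73 to +82 mm), 50 mm wide, 39 mm tall, round dial on top. Origin: on its underside, mid-width
- spanner: bystander, leave alone: loose steel spanner lying on the table, 130 mm long along its x, under 40 mm wide and 15 mm tall. Also about, unlisted: a 68 mm white dish 14 mm tall between the places, and equipment at the table's edges more than 0.8 m from the base or more than 0.5 m to the side, under 0.16 m tall
Mind the look-alikes: they are no part of the job. Of the things shaped like the block, the yellow one is meant.

How it is judged:
By the outcome, as a careful person would: the job done as asked, in the order asked, and still so for the second after the job is handed in, with the robot touching nothing.
It also fails if it takes over 128 s, if anything falls off the work surface, if the arm or the gripper's body presses on something with over 40 N, if the wrist force passes 120 N, or if a joint passes its speed limit or range.

## Working session

There is one attempt and no reset: what is moved stays moved. The work goes in short steps, each a Python script; the robot and the scene stay as the last script left them, time stands still between calls to the robot, and variables do not carry over. Pictures are saved under pics/ and viewed, and the job is handed in when it is done.

```bash
mkdir -p pics; python3 - <<'E'
from cell import r, optics
import cv2,numpy as np
for n in ("scene","top","wrist"):
    d=optics.get_image(n); cv2.imwrite(f"pics/{n}0.png",d["pixels"][:,:,::-1])
    print(n,d["fx"],d["fy"],d["cx"],d["cy"]); print(np.round(d.get("camera_from_world",d.get("mount")),4))
print(r.current_t(),r.finger_overhang,r.current_ee_rot())
E
```

```text
scene 593.0813907725741 593.0813907725741 324.5121841337462 240.65561139432128
[[ 0.716   0.698   0.004  -0.3537]
 [ 0.5886 -0.6006 -0.5412 -0.3156]
 [-0.3753  0.3899 -0.8409  1.6081]
 [ 0.      0.      0.      1.    ]]
top 617.5109526319158 617.5109526319158 323.14033905007085 231.48193995136214
[[ 0.0226 -0.9996  0.0172 -0.0874]
 [-0.988  -0.025  -0.1521  0.5598]
 [ 0.1525 -0.0136 -0.9882  1.5582]
 [ 0.      0.      0.      1.    ]]
wrist 379.81628265344256 379.81628265344256 320.41604192233825 235.5606042614123
[[-1.000e-04 -9.662e-01 -2.578e-01  6.390e-02]
 [ 1.000e+00 -4.000e-04  1.300e-03 -4.000e-04]
 [-1.300e-03 -2.578e-01  9.662e-01 -1.206e-01]
 [ 0.000e+00  0.000e+00  0.000e+00  1.000e+00]]
0.15 0.022 [ 9.86999785e-01  1.60721020e-01 -3.93409432e-05 -4.19265154e-04]
```

View pics/scene0.png

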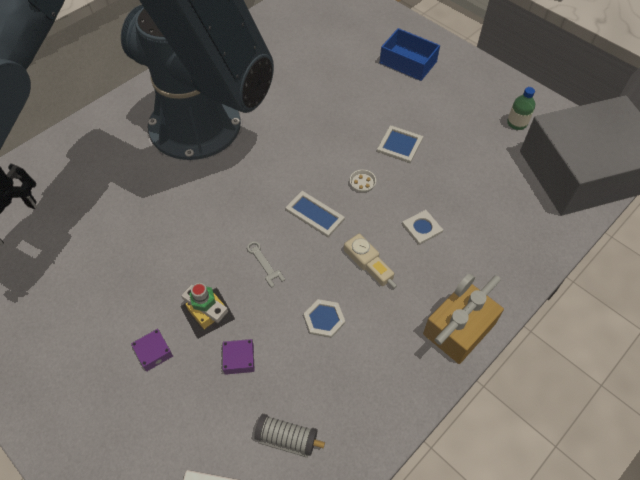

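View pics/top0.png

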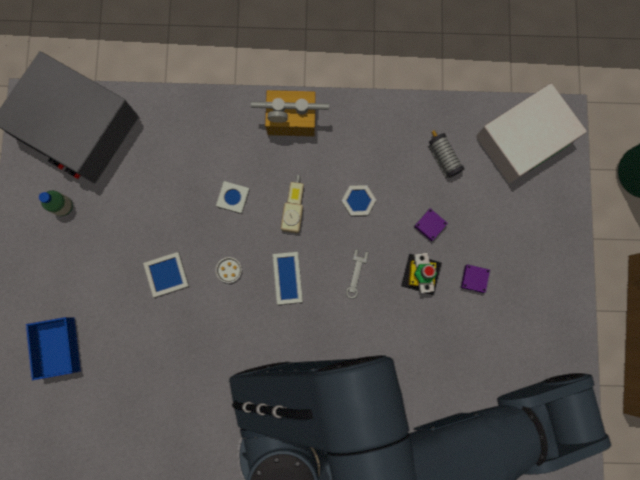

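The top view shows the stack at about (425,272). The nests are round (232,197), hex (359,200), long (287,278) and square (166,274). The block look-alikes are the purple ones at (431,225) and (476,279). The yellow block under the stack at (412,275) is the one meant. I'll confirm with an enlarged crop and measure the nests.

```bash
cat > h.py <<'E'
from cell import r, optics
import cv2,numpy as np
from scipy.spatial.transform import Rotation as R
def grab(n):
    p=np.array(r.current_tool_pos());q=np.array(r.current_ee_rot())
    d=optics.get_image(n)
    if n=="wrist":
        T=np.eye(4);T[:3,:3]=R.from_quat(q).as_matrix();T[:3,3]=p
        d["W"]=T@d["mount"]
    else: d["W"]=np.linalg.inv(d["camera_from_world"])
    return d
def ray(d,uv,z):
    uv=np.atleast_2d(np.asarray(uv,float))
    c=np.c_[(uv[:,0]-d["cx"])/d["fx"],(uv[:,1]-d["cy"])/d["fy"],np.ones(len(uv))]
    w=c@d["W"][:3,:3].T;o=d["W"][:3,3]
    return (o+w*((z-o[2])/w[:,2])[:,None])[:,:2]
def proj(d,P):
    P=np.atleast_2d(P);C=np.linalg.inv(d["W"]);c=P@C[:3,:3].T+C[:3,3]
    return np.c_[c[:,0]/c[:,2]*d["fx"]+d["cx"],c[:,1]/c[:,2]*d["fy"]+d["cy"]]
def blobs(mask,amin):
    cs,_=cv2.findContours(mask.astype(np.uint8),cv2.RETR_EXTERNAL,cv2.CHAIN_APPROX_NONE)
    return [c[:,0,:] for c in cs if cv2.contourArea(c)>amin]
def hsv(d): return cv2.cvtColor(d["pixels"],cv2.COLOR_RGB2HSV)
def rect(P):
    (c,s,a)=cv2.minAreaRect((P*1000).astype(np.float32)); 
    if s[0]<s[1]: s=s[::-1];a+=90
    return np.array(c)/1000,s,(a+90)%180-90
def quat(yaw):  # tool down, jaw (tool y) axis at angle yaw in world
    # tool z=-Z, y=(cos,sin,0), x = y x z
    y=np.array([np.cos(yaw),np.sin(yaw),0]);z=np.array([0,0,-1.]);x=np.cross(y,z)
    return R.from_matrix(np.c_[x,y,z]).as_quat()
E
python3 - <<'E'
from h import *
for n in ("top","scene"):
    d=grab(n);h=hsv(d);m=(h[...,0]>98)&(h[...,0]<118)&(h[...,1]>120)&(h[...,2]>60)
    for c in blobs(m,60):
        c2,s,a=rect(ray(d,c,.011)); print(n,c.mean(0).round(),c2.round(4),np.round(s,1),round(a,1))
    h2=(h[...,1]<60)&(h[...,2]>170)
    for c in blobs(h2,150):
        c2,s,a=rect(ray(d,c,.011)); print(n,"white",c.mean(0).round(),c2.round(4),np.round(s,1),round(a,1))
    u=(340,160,160,150) if n=="top" else (120,240,160,150)
    x,y,w,hh=u
    cv2.imwrite(f"pics/c_{n}.png",cv2.resize(d["pixels"][y:y+hh,x:x+w,::-1],None,fx=4,fy=4,interpolation=cv2.INTER_CUBIC))
E
```

```text
top [ 49. 348.] [0.2478 0.619 ] [143.6 103.7] 11.4
top [165. 274.] [0.4439 0.3345] [68.6 67.8] 19.0
top [287. 278.] [0.4426 0.017 ] [107.   40.5] 7.1
top [ 44. 197.] [0.6413 0.6669] [26.5 26. ] -59.7
top [358. 200.] [ 0.6543 -0.167 ] [56.3 54.5] -88.5
top [232. 197.] [0.6549 0.1704] [37.4 35.3] -88.5
scene [400. 143.] [0.4475 0.3313] [65.9 59.3] 19.7
scene [529.  92.] [0.5821 0.73  ] [42.6 24.8] -74.2
scene [409.  54.] [0.2371 0.6197] [166.2 164.4] 11.6
scene white [207. 477.] [ 0.7283 -0.5521] [89.9 14.2] 44.3
scene white [324. 317.] [ 0.6556 -0.1679] [86.5 78.1] -26.6
scene white [359. 244.] [0.5873 0.0245] [41.9 35.6] -31.4
scene white [422. 226.] [0.6566 0.1688] [67.9 67.5] 75.4
scene white [315. 212.] [0.4444 0.0163] [128.5  63.4] 7.0
scene white [400. 142.] [0.4459 0.3334] [91.2 90.3] 19.5
```

View pics/c_top.png

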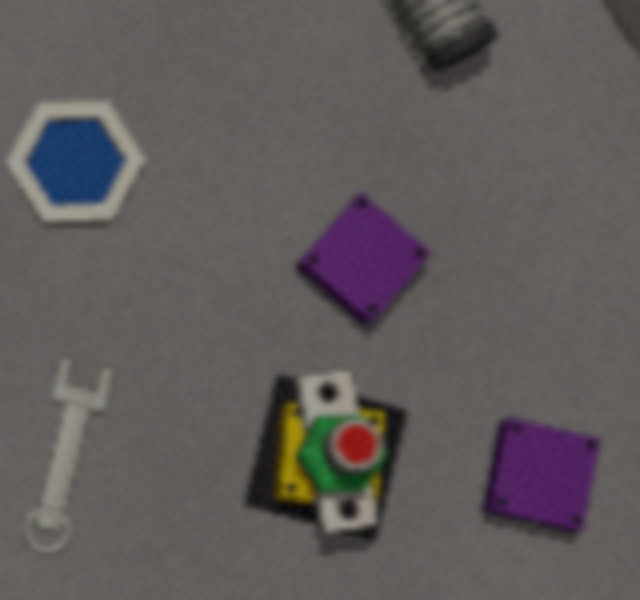

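View pics/c_scene.png

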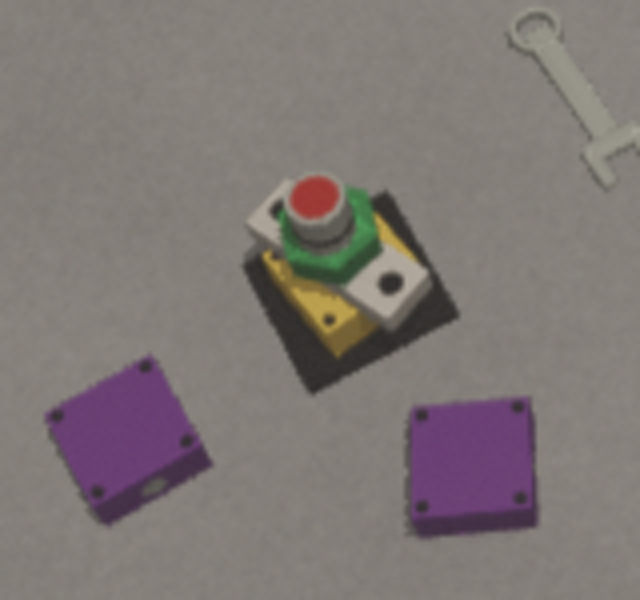

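Confirmed: the yellow block is under the bar, and the purple ones are decoys. Next is a close look at the stack with the wrist camera.

```bash
python3 - <<'E'
from h import *
ps=[]
for n in ("top","scene"):
    d=grab(n);h=hsv(d);m=((h[...,0]<8)|(h[...,0]>172))&(h[...,1]>140)&(h[...,2]>110)
    for c in blobs(m,20):
        p=ray(d,c,.110).mean(0); print(n,c.mean(0),p); 
        if abs(p[1]+.33)<.1: ps.append(p)
s=np.mean(ps,0);print(s)
r.move_to([s[0],s[1],.25],quat(np.arctan2(s[1],s[0])+np.pi/2))
d=grab("wrist");cv2.imwrite("pics/w1.png",d["pixels"][:,:,::-1])
print(r.current_q(),r.current_t(),r.current_opening()); np.savez("w1.npz",**d)
dp=d["depth"];print(dp[dp>0].min())
E
```

```text
top [428.7826087  270.39130435] [ 0.4609141  -0.33603602]
scene [198.         289.03846154] [ 0.46123403 -0.33711732]
[ 0.46107406 -0.33657667]
[-7.13351211e-01  3.91773442e-01  1.60031773e+00 -1.11496563e-04
  1.14948031e+00 -1.65136512e+00] 1.8 1.0022658849796002
0.050424483
```

View pics/w1.png

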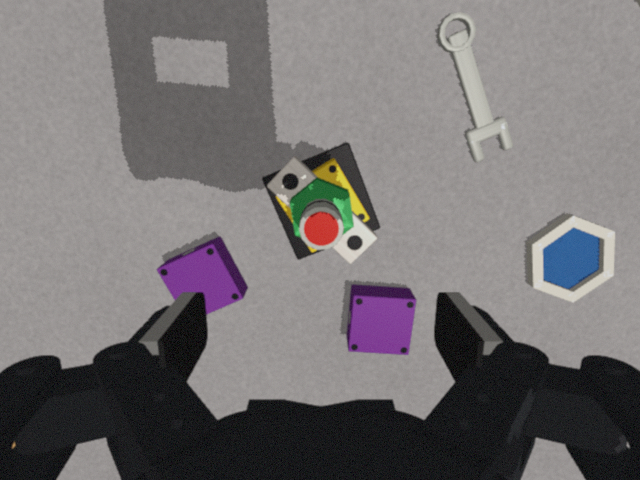

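The red coil top is at (321,229). The bar holes are at (291,181) and (355,242), the hex nest at (570,258), and the fingertips near (190,295) and (455,295).

```bash
python3 - <<'E'
from h import *
d=dict(np.load("w1.npz"))
h=hsv(d);m=((h[...,0]<8)|(h[...,0]>172))&(h[...,1]>140)&(h[...,2]>110)
for c in blobs(m,50): 
    c2,s=cv2.minEnclosingCircle((ray(d,c,.110)*1000).astype(np.float32));print(c2,s,ray(d,c,.110).mean(0))
print(ray(d,[[291,181],[355,242]],.054))
# finger points in tool frame
dp=d["depth"];M=d["mount"]
v,u=np.mgrid[0:480,0:640];
P=np.stack([(u-d["cx"])/d["fx"]*dp,(v-d["cy"])/d["fy"]*dp,dp],-1)@M[:3,:3].T+M[:3,3]
k=(dp>0)&(dp<.2)
for sgn in(-1,1):
    kk=k&(np.sign(P[...,1])==sgn)&(abs(P[...,0])<.02)
    q=P[kk]; print(sgn,q[:,2].max(), "tip y",np.percentile(q[q[:,2]>q[:,2].max()-.004],[1,50,99],axis=0))
E
```

```text
(459.00079345703125, -336.6124572753906) 12.064236640930176 [ 0.4590315  -0.33663037]
[[ 0.42293758 -0.34088726]
 [ 0.49763791 -0.32816434]]
-1 0.009492157803610402 tip y [[-0.00900855 -0.04686691  0.00557651]
 [ 0.00151571 -0.04355149  0.007033  ]
 [ 0.01126227 -0.04314142  0.00882146]]
1 0.009376234173385178 tip y [[-0.00921818  0.04147873  0.00540918]
 [ 0.00085119  0.04193242  0.00685908]
 [ 0.01100279  0.04257201  0.00913698]]
```

Fully open, the tips stand 9 mm ahead of the TCP. I'll measure the tip reach at each grasp opening here in free air.

```bash
python3 - <<'E'
from h import *
for o in (.9,.73,.565,.4):
    r.set_gripper(o,40); d=grab("wrist");dp=d["depth"];M=d["mount"]
    v,u=np.mgrid[0:480,0:640]
    P=np.stack([(u-d["cx"])/d["fx"]*dp,(v-d["cy"])/d["fy"]*dp,dp],-1)@M[:3,:3].T+M[:3,3]
    k=(dp>0)&(dp<.2)&(abs(P[...,0])<.012)
    out=[]
    for s in(-1,1):
        q=P[k&(P[...,1]*s>0)];q=q[q[:,2]<.04];z=q[:,2].max();t=q[q[:,2]>z-.004];out+=[round(z*1e3,1),round(abs(t[:,1]).min()*1e3,1),round(abs(t[:,1]).max()*1e3,1)]
    print(o,r.current_opening(),out,r.current_t())
r.set_gripper(.7)
E
```

```text
0.9 0.8993236804857614 [np.float64(12.7), np.float64(38.9), np.float64(45.7), np.float64(12.9), np.float64(37.3), np.float64(43.4)] 2.1083
0.73 0.728870119359194 [np.float64(16.6), np.float64(31.7), np.float64(33.8), np.float64(16.9), np.float64(30.2), np.float64(30.7)] 2.4583
0.565 0.5662453634320823 [np.float64(19.6), np.float64(24.7), np.float64(30.9), np.float64(19.7), np.float64(23.1), np.float64(29.8)] 2.8
0.4 0.3991105823348728 [np.float64(21.7), np.float64(17.8), np.float64(22.4), np.float64(21.5), np.float64(16.2), np.float64(21.6)] 3.1417
```

```bash
cat >> h.py <<'E'
OFF={'coil':.0219,'hex':.0197,'bar':.0217,'block':.0168}
def down(zt,below=.0015,thr=3):
    """descend to just above zt then step until contact"""
    p=np.array(r.current_tool_pos()); 
    r.move_linear([p[0],p[1],zt+.003],vel=.08); r.sleep(.2)
    f0=r.current_contact_force()[2]; z=zt+.003; f=f0
    while z>zt-below:
        z-=.0005; r.move_linear([p[0],p[1],z],vel=.02); f=r.current_contact_force()[2]
        if f-f0>thr: break
    print("down z err mm",round((z-zt)*1e3,2),"f0",round(f0,2),"f",round(f,2),"t",r.current_t())
def nest(d,rng,z=.011):
    h=hsv(d);m=(h[...,0]>98)&(h[...,0]<118)&(h[...,1]>120)&(h[...,2]>50)
    return [(c.mean(0).round(),)+rect(ray(d,c,z)) for c in blobs(m,rng)]
E
python3 - <<'E'
from h import *
x,y=.460,-.3366
f=r.current_contact_force()[2]
r.move_linear([x,y,.110],vel=.12)
r.set_gripper(.1,40); print(r.current_opening(),f)
r.move_linear([x,y,.20],vel=.12); print(r.current_contact_force(),r.current_opening())
X,Y=.656,.1695
r.move_to([X,Y,.20],quat(np.arctan2(Y,X)+np.pi/2))
d=grab("wrist");cv2.imwrite("pics/w2.png",d["pixels"][:,:,::-1]);np.savez("w2.npz",**d)
for n in nest(d,200): print(n, )
print(r.current_t(),r.current_tool_pos())
d=grab("top");cv2.imwrite("pics/t2.png",d["pixels"][150:350,100:500,::-1])
E
```

```text
0.3572856312464702 0.7650515207850329
[ 0.26781258 -0.29826304 -2.15757057] 0.3589314439323438
(array([323., 213.]), array([0.65280316, 0.16918481]), (42.513084411621094, 41.46009826660156), -75.57827377319336)
(array([601.,  24.]), array([0.46380914, 0.33274228]), (56.16038513183594, 34.001399993896484), -70.66064071655273)
8.1 [0.65619664 0.16836252 0.20005411]
```

View pics/w2.png

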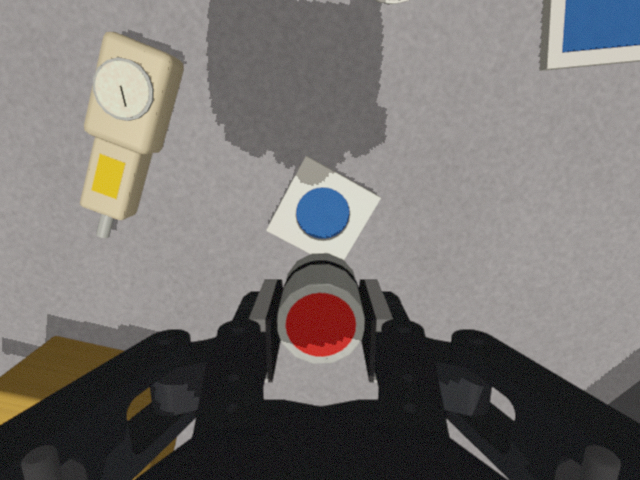

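View pics/t2.png

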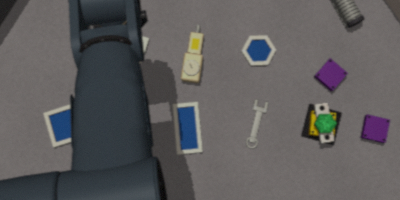

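Coil held upright. Round nest at (323,213) agrees within about 3 mm across views. Setting down.

```bash
python3 - <<'E'
from h import *
d=dict(np.load("w2.npz"));print(ray(d,[[324,215.5]],.011))
X,Y=.655,.169
r.move_linear([X,Y,.08],vel=.15)
down(.040)
print(r.current_tool_pos())
r.set_gripper(.75); r.move_linear([X,Y,.12],vel=.15)
r.move_linear([X-.03,Y-.008,.25],vel=.2)
d=grab("wrist");cv2.imwrite("pics/w3.png",d["pixels"][:,:,::-1])
h=hsv(d);m=((h[...,0]<8)|(h[...,0]>172))&(h[...,1]>140)&(h[...,2]>90)
for c in blobs(m,50): print("coil",ray(d,c,.040).mean(0))
# look at stack
s=[.460,-.3366]
r.move_to([s[0],s[1],.21],quat(np.arctan2(s[1],s[0])+np.pi/2)); r.sleep(.2)
d=grab("wrist");cv2.imwrite("pics/w4.png",d["pixels"][:,:,::-1]);np.savez("w4.npz",**d)
h=hsv(d);m=(h[...,0]>50)&(h[...,0]<85)&(h[...,1]>100)&(h[...,2]>50)
for c in blobs(m,300): print("green",c.mean(0),rect(ray(d,c,.074)))
print(r.current_t())
E
```

```text
[[0.65461116 0.17095395]]
down z err mm 0.5 f0 -1.83 f 1.38 t 11.1667
[0.65572655 0.169125   0.04071909]
coil [0.65448839 0.16869142]
green [320.32075472 224.93867925] (array([ 0.4561579 , -0.33468671]), (54.87204360961914, 48.40291213989258), -86.95175361633301)
15.2917
```

View pics/w3.png

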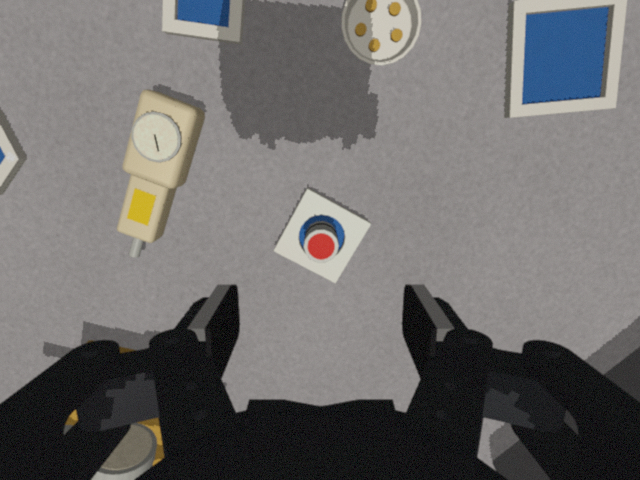

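View pics/w4.png

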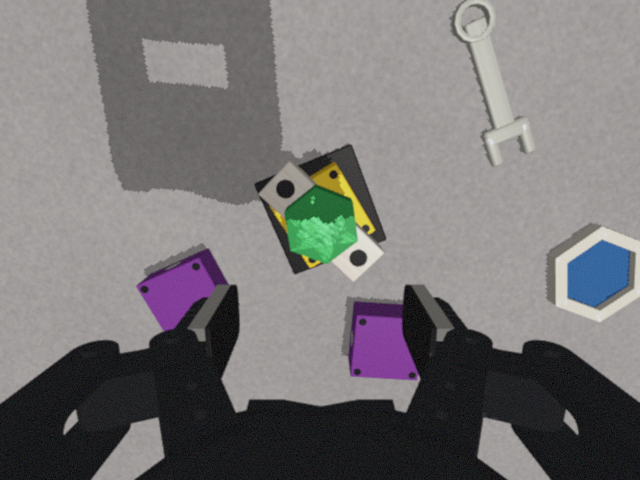

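Coil stands upright in the round nest (321,240). The green hex is at (320,225) with clean contour dimensions, 54.9 × 48.4 mm. Now I'll grasp it across the flats nearest the bar's width direction.

```bash
cat >> h.py <<'E'
def go(p,yaws):
    best=None;q0=np.array(r.current_q())
    for y in yaws:
        for k in (0,np.pi):
            q=r.inverse_kinematics(p,quat(y+k))
            if q is None: continue
            q=np.array(q)
            c=abs(q-q0).max()+ (10 if abs(q[5])>2.6 else 0)
            if best is None or c<best[0]: best=(c,y+k)
    r.move_to(p,quat(best[1])); return best[1]
E
python3 - <<'E'
from h import *
x,y=.4562,-.3347
yw=go([x,y,.15],[np.deg2rad(123)]);print(np.rad2deg(yw),r.current_q())
r.move_linear([x,y,.083],vel=.1); print(r.current_tool_pos())
r.set_gripper(.1,40); print(r.current_opening())
r.move_linear([x,y,.12],vel=.08);print(r.current_contact_force(),r.current_opening())
X,Y=.655,-.1675
yw=go([X,Y,.17],np.deg2rad([3,63,123])); print(np.rad2deg(yw)); r.sleep(.2)
d=grab("wrist");cv2.imwrite("pics/w5.png",d["pixels"][:,:,::-1]);np.savez("w5.npz",**d)
for n in nest(d,200): print(n)
h=hsv(d)
for c in blobs((h[...,1]<60)&(h[...,2]>170),300): print("white",c.mean(0).round(),rect(ray(d,c,.011)))
print(r.current_t(),r.current_tool_pos())
E
```

```text
303.0 [-7.15227653e-01  5.04378353e-01  1.70104322e+00  7.80918597e-07
  9.36052093e-01  2.78753081e-01]
[ 0.45645815 -0.33492395  0.08346218]
0.5505727840408774
[-0.03767603 -0.2335355  -2.45838102] 0.5446142337187933
303.0
(array([  8., 309.]), array([ 0.45342355, -0.00354176]), (98.55547332763672, 22.112140655517578), 20.609851837158203)
(array([319., 214.]), array([ 0.66012354, -0.16302002]), (57.62114334106445, 49.935001373291016), -56.23313522338867)
white [ 19. 312.] (array([ 0.44890558, -0.01246338]), (136.3632354736328, 35.632694244384766), 20.60985565185547)
white [319. 205.] (array([ 0.66289984, -0.16131218]), (81.09345245361328, 69.29039001464844), -56.51170349121094)
white [ 59. 157.] (array([0.59185187, 0.02128831]), (77.95429992675781, 50.286285400390625), -7.0493316650390625)
white [111.  72.] (array([0.66286475, 0.00985144]), (60.17911148071289, 35.809696197509766), -7.0673065185546875)
19.9833 [ 0.65446043 -0.1685143   0.1698919 ]
```

View pics/w5.png

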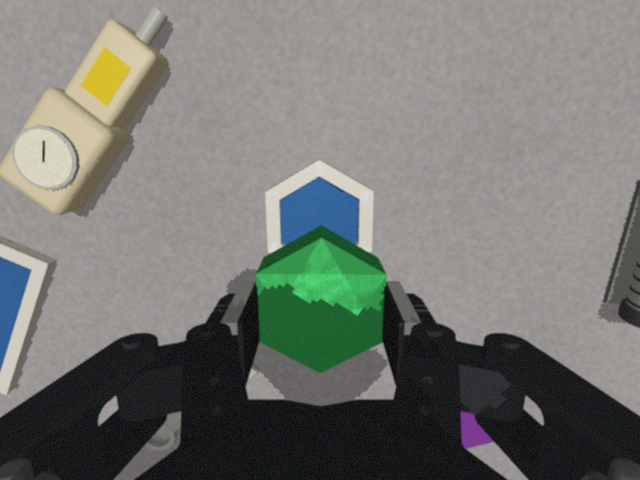

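Hex held level, and its flats line up with the nest, whose vertical sides are at columns 266 and 374. The nest is half hidden, so I'll get its centre from its visible corners.

```bash
python3 - <<'E'
from h import *
d=dict(np.load("w5.npz"))
h=hsv(d);c=[c for c in blobs((h[...,1]<60)&(h[...,2]>150),300) if abs(c.mean(0)[0]-319)<15][0]
top=c[c[:,1].argmin()];L=c[c[:,0]<=c[:,0].min()+1];Rr=c[c[:,0]>=c[:,0].max()-1]
l=L[L[:,1].argmin()];rr=Rr[Rr[:,1].argmin()];print(top,l,rr)
A,B,C=ray(d,[top,l,rr],.011);print(np.linalg.norm(B-C),np.linalg.norm(A-B),np.linalg.norm(A-C))
mid=(B+C)/2;n=np.array([-(C-B)[1],(C-B)[0]]);n/=np.linalg.norm(n)
if n@(A-mid)<0:n=-n
print("nest flats normal deg",np.rad2deg(np.arctan2(*(C-B)[::-1])),"c1",mid-n*.0231,"c2",A-n*.0462)
E
```

```text
Traceback (most recent call last):
IndexError: list index out of range
```

```bash
sed -i 's/^$//' h.py; python3 - <<'E'
from h import *
d=dict(np.load("w5.npz"))
h=hsv(d);m=(h[...,1]<60)&(h[...,2]>170);m[260:]=0
c=[c for c in blobs(m,300) if 250<c.mean(0)[0]<380][0]
y0=c[:,1].min();top=c[c[:,1]==y0].mean(0);L=c[c[:,0]<=c[:,0].min()+1];Rr=c[c[:,0]>=c[:,0].max()-1]
l=L[L[:,1].argmin()];rr=Rr[Rr[:,1].argmin()];print(top,l,rr)
A,B,C=ray(d,[top,l,rr],.011);print(np.linalg.norm(B-C),np.linalg.norm(A-B),np.linalg.norm(A-C))
mid=(B+C)/2;n=np.array([-(C-B)[1],(C-B)[0]]);n/=np.linalg.norm(n)
if n@(A-mid)<0:n=-n
print("nest flats normal deg",np.rad2deg(np.arctan2(*(C-B)[::-1])),"c1",mid-n*.0231,"c2",A-n*.0462)
E
```

```text
[319. 160.] [266 191] [372 190]
0.07824878188185957 0.045152991547791885 0.044743300676984066
nest flats normal deg -56.55942296863752 c1 [ 0.65416905 -0.16730666] c2 [ 0.65348682 -0.16803923]
```

```bash
python3 - <<'E'
from h import *
X,Y=.6545,-.1677
r.move_linear([X,Y,.06],vel=.15)
down(.0335)
r.set_gripper(.85); r.move_linear([X,Y,.10],vel=.15)
r.move_linear([X-.02,Y+.01,.22],vel=.25)
d=grab("wrist");cv2.imwrite("pics/w6.png",d["pixels"][:,:,::-1])
h=hsv(d);m=(h[...,0]>50)&(h[...,0]<85)&(h[...,1]>100)&(h[...,2]>50)
for c in blobs(m,300): print("green",c.mean(0),rect(ray(d,c,.024)))
s=[.458,-.3366]
r.move_to([s[0],s[1],.21],quat(np.arctan2(s[1],s[0])+np.pi/2)); r.sleep(.2)
d=grab("wrist");cv2.imwrite("pics/w7.png",d["pixels"][:,:,::-1]);np.savez("w7.npz",**d)
print(r.current_t())
E
```

```text
down z err mm 0.0 f0 -1.59 f 5.08 t 23.0083
green [344.71910112 196.06179775] (array([ 0.65565155, -0.16696735]), (54.25911331176758, 48.43000411987305), -87.33332991600037)
26.925
```

View pics/w6.png

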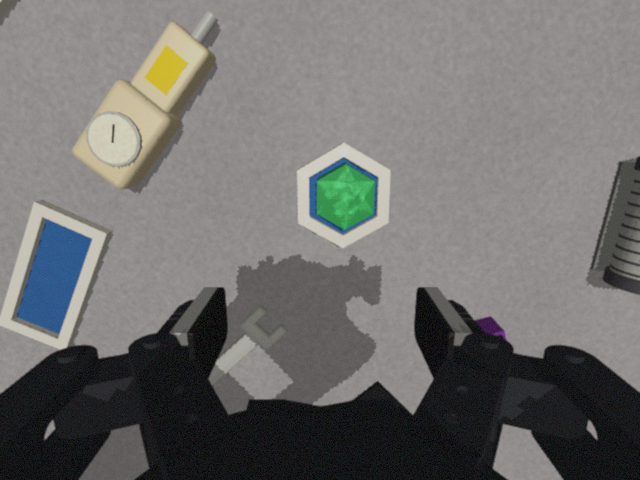

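View pics/w7.png

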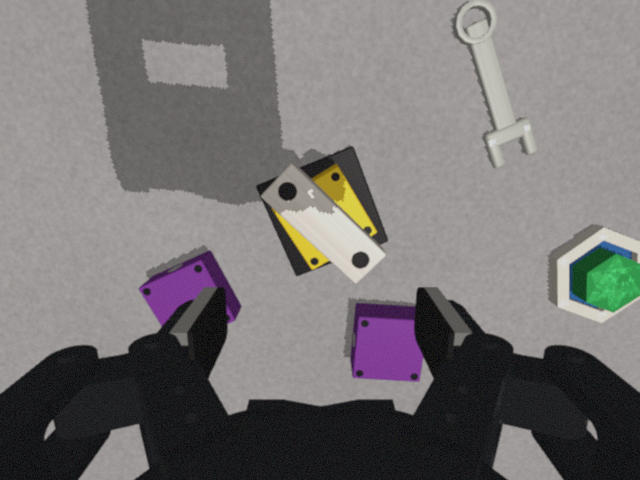

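The hex sits flat in its nest (344,196). The bar holes are at (287,191) and (360,260). Now I'll measure the bar and the yellow block, then grasp the bar.

```bash
python3 - <<'E'
from h import *
d=dict(np.load("w7.npz"));g=cv2.cvtColor(d["pixels"],cv2.COLOR_RGB2GRAY)
def hole(u,v):
    w=14;p=g[v-w:v+w,u-w:u+w]; n,l,st,ce=cv2.connectedComponentsWithStats((p<75).astype(np.uint8))
    k=l[w,w];return ce[k]+[u-w,v-w],st[k,4]
a,A=hole(287,191);b,B=hole(360,260);print(a,A,b,B)
P=ray(d,[a,b],.054);print(P.mean(0),np.rad2deg(np.arctan2(*(P[1]-P[0])[::-1])),np.linalg.norm(P[1]-P[0]))
c,s,an=rect(P.astype(float)) if 0 else (0,0,0)
yaw=np.arctan2(*(P[1]-P[0])[::-1])
x,y=P.mean(0)
go([x,y,.13],[yaw+np.pi/2]); r.move_linear([x,y,.067],vel=.1); print(r.current_tool_pos(),r.current_q()[5])
r.set_gripper(.1,40); print(r.current_opening())
r.move_linear([x,y,.12],vel=.08);print(r.current_contact_force(),r.current_opening())
X,Y=.4435,.0167
yw=go([X,Y,.20],[np.deg2rad(97)]); r.sleep(.2)
d=grab("wrist");cv2.imwrite("pics/w8.png",d["pixels"][:,:,::-1]);np.savez("w8.npz",**d)
for n in nest(d,200): print(n)
h=hsv(d)
for c in blobs((h[...,1]<60)&(h[...,2]>170),300): print("white",c.mean(0).round(),rect(ray(d,c,.011)))
print(r.current_t(),r.current_tool_pos())
E
```

```text
[286.96721311 190.98360656] 244 [359.91847826 259.58152174] 184
[ 0.45985411 -0.3352696 ] 9.724645112370874 0.07605583632729133
[ 0.46011721 -0.33548684  0.06746212] -2.4521784936857296
0.3874521782225998
[-0.27784685 -0.14183237 -3.18695578] 0.3822657390648114
(array([321., 161.]), array([0.39853052, 0.01089597]), (43.558937072753906, 23.643909454345703), -83.05621767044067)
white [314. 362.] (array([0.57689508, 0.02482018]), (95.02506256103516, 91.07469177246094), 6.922660827636719)
white [ 94. 255.] (array([ 0.50275803, -0.1730477 ]), (33.65281295776367, 25.46138572692871), 77.0910873413086)
white [636. 268.] (array([0.45797388, 0.29207959]), (94.32735443115234, 5.130735874176025), 19.13572120666504)
white [500. 255.] (array([0.45939871, 0.17236113]), (67.73089599609375, 67.56241607666016), 19.464780807495117)
white [110. 184.] (array([ 0.44150272, -0.15510977]), (96.74217987060547, 29.53532600402832), -6.9487762451171875)
31.3583 [0.4436256  0.01618161 0.19981516]
```

View pics/w8.png

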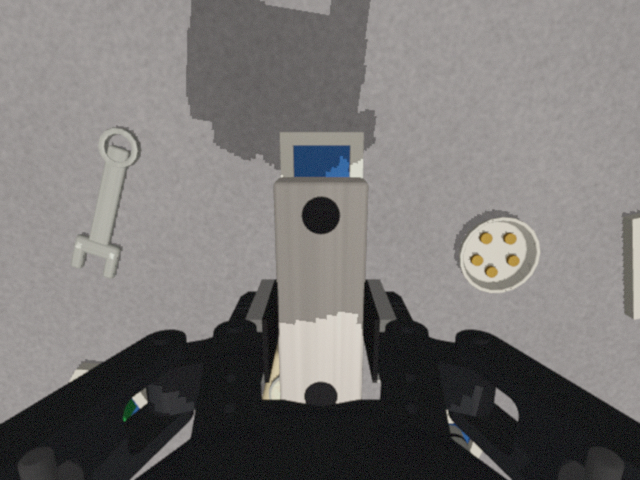

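Bar held level and parallel to the long nest (end edge at row 132, cols 279–364). I'll compute the nest centre from that end, then set it down.

```bash
python3 - <<'E'
from h import *
d=dict(np.load("w8.npz"))
P=ray(d,[[279.5,132],[364,132]],.011);w=P[1]-P[0];print(np.linalg.norm(w),np.rad2deg(np.arctan2(w[1],w[0])))
n=np.array([np.cos(np.deg2rad(7)),np.sin(np.deg2rad(7))]);c=P.mean(0)+n*.066;print("centre",c)
bh=ray(d,[[320.5,216],[320.5,391]],.2-.067+.054);print("bar centre est",bh.mean(0),np.linalg.norm(bh[0]-bh[1]),r.current_tool_pos())
E
```

```text
0.06641515533408587 96.93562627968461
centre [0.44160827 0.01671703]
bar centre est [0.44216189 0.01591843] 0.07293766249583129 [0.4436256  0.01618161 0.19981516]
```

```bash
python3 - <<'E'
from h import *
X,Y=.4435,.0168
r.move_linear([X,Y,.06],vel=.15)
down(.035)
r.set_gripper(.75); r.move_linear([X,Y,.10],vel=.15)
r.move_linear([X,Y,.24],vel=.25)
d=grab("wrist");cv2.imwrite("pics/w9.png",d["pixels"][:,:,::-1]);np.savez("w9.npz",**d)
s=[.458,-.3366]
r.move_to([s[0],s[1],.21],quat(np.arctan2(s[1],s[0])+np.pi/2)); r.sleep(.2)
d=grab("wrist");cv2.imwrite("pics/w10.png",d["pixels"][:,:,::-1]);np.savez("w10.npz",**d)
h=hsv(d);m=(h[...,0]>18)&(h[...,0]<35)&(h[...,1]>120)&(h[...,2]>60)
for c in blobs(m,500): print("yellow",c.mean(0),rect(ray(d,c,.036)))
print(r.current_t())
E
```

```text
down z err mm 0.5 f0 -2.4 f 3.79 t 34.3167
yellow [322.94052045 216.51672862] (array([ 0.45812595, -0.33465884]), (65.25177764892578, 63.092281341552734), -4.643157958984375)
37.65
```

View pics/w9.png

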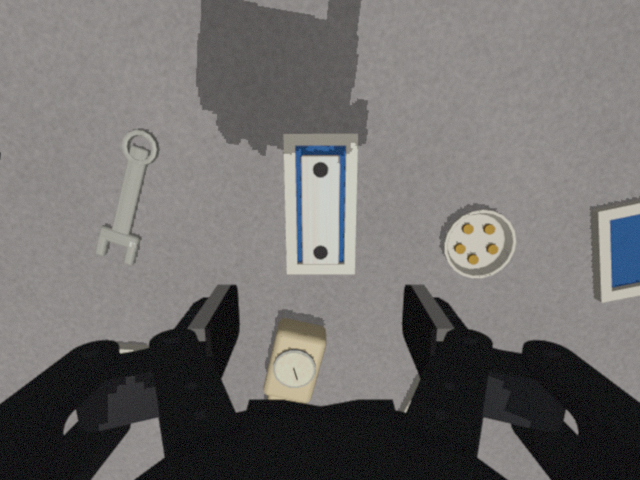

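View pics/w10.png

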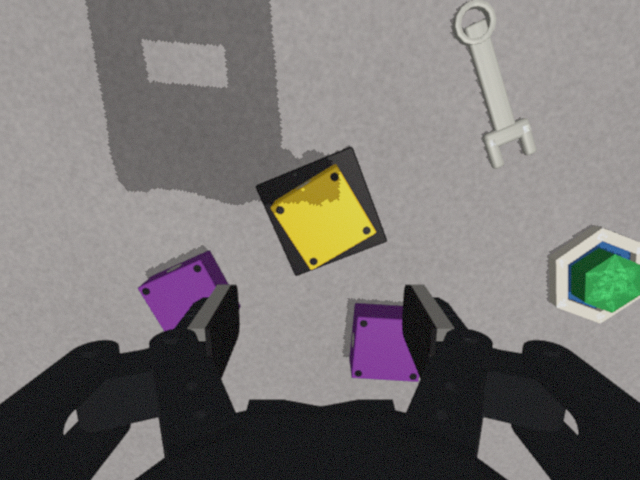

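Bar lies in the long nest, but the gap at its lower end (row 264) looks small, so I'll check that. The block's holes are at (335,177), (366,230), (313,262) and (280,210).

```bash
python3 - <<'E'
from h import *
d=dict(np.load("w9.npz"));g=cv2.cvtColor(d["pixels"],cv2.COLOR_RGB2GRAY)
def hole(g,u,v,w=9,t=75):
    p=g[v-w:v+w,u-w:u+w]; n,l,st,ce=cv2.connectedComponentsWithStats((p<t).astype(np.uint8))
    k=l[w,w];return ce[k]+[u-w,v-w]
P=ray(d,[hole(g,320,170),hole(g,320,253)],.022);w=P[1]-P[0]
print("bar",P.mean(0),np.linalg.norm(w),np.rad2deg(np.arctan2(w[1],w[0])))
# nest outer corners by eye: (284,134)(358,134)(355,274)(286,274)
N=ray(d,[[284,134],[358,134],[355.5,274],[286,274]],.011);print("nest",N.mean(0),np.linalg.norm(N[0]-N[1]),np.linalg.norm(N[1]-N[2]),(N[2]-N[1]))
dp=d["depth"];
v,u=np.mgrid[0:480,0:640]
X=np.stack([(u-d["cx"])/d["fx"]*dp,(v-d["cy"])/d["fy"]*dp,dp],-1)@d["W"][:3,:3].T+d["W"][:3,3]
for a,b in((320,185),(320,240),(306,210),(338,210)): print("z",X[b,a,2].round(4))
cv2.imwrite("pics/w9c.png",cv2.resize(d["pixels"][120:290,250:390,::-1],None,fx=3.5,fy=3.5,interpolation=cv2.INTER_CUBIC))
d=dict(np.load("w10.npz"));g=cv2.cvtColor(d["pixels"],cv2.COLOR_RGB2GRAY)
H=np.array([hole(g,a,b,6,70) for a,b in((335,177),(366,230),(313,262),(280,210))]);print(H.round(1))
Q=ray(d,H,.036);e=[np.rad2deg(np.arctan2(*(Q[(i+1)%4]-Q[i])[::-1])) for i in range(4)]
print("block",Q.mean(0),np.round(e,1),[np.linalg.norm(Q[(i+1)%4]-Q[i]).round(4) for i in range(4)])
E
```

```text
bar [0.444007   0.01643911] 0.07611854664219446 7.032600482665162
nest [0.44179621 0.0169476 ] 0.06552725837418615 0.1317731924506165 [0.13067929 0.01694393]
z 0.023
z 0.0228
z 0.0229
z 0.0218
[[333.9 176.4]
 [366.  230.1]
 [313.1 261. ]
 [279.2 209.4]]
block [ 0.45919937 -0.33488546] [ -4.8 -94.7 175.5  84.8] [np.float64(0.05), np.float64(0.0499), np.float64(0.0505), np.float64(0.0501)]
```

View pics/w9c.png

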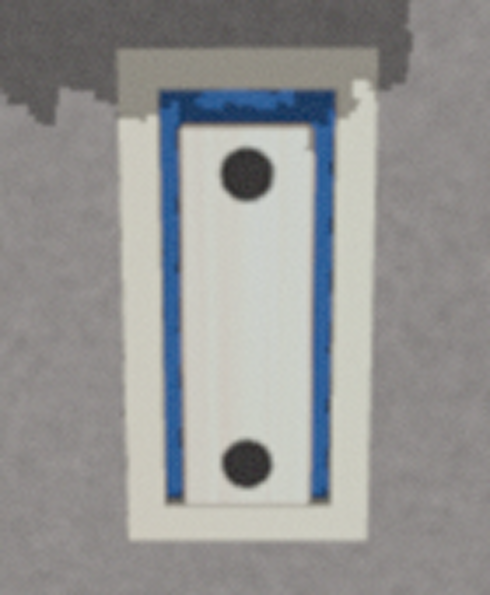

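Bar is flat with about 4 mm clearance at its tighter end. Now the yellow block.

```bash
python3 - <<'E'
from h import *
x,y=.4592,-.3349
r.set_gripper(1.0)
yw=go([x,y,.12],[np.deg2rad(85.3)]); print(r.current_q()[5])
r.move_linear([x,y,.033],vel=.1); print(r.current_tool_pos(),r.current_contact_force())
r.set_gripper(.3,50); print(r.current_opening())
r.move_linear([x,y,.10],vel=.08);print(r.current_contact_force(),r.current_opening())
X,Y=.445,.3338;yaw=np.deg2rad(109.5)
tx=np.array([-np.sin(yaw),np.cos(yaw)])*-1   # approx outward
c=np.array([X,Y])
yw=go([X,Y,.22],[yaw]); M=R.from_quat(r.current_ee_rot()).as_matrix();print(M[:,0])
p=c-M[:2,0]*.08
r.move_linear([p[0],p[1],.22],vel=.25); r.sleep(.2)
d=grab("wrist");cv2.imwrite("pics/w11.png",d["pixels"][:,:,::-1]);np.savez("w11.npz",**d)
for n in nest(d,200): print(n)
h=hsv(d)
for b in blobs((h[...,1]<60)&(h[...,2]>160),300): print("white",b.mean(0).round(),rect(ray(d,b,.011)))
print(r.current_t(),r.current_tool_pos())
E
```

```text
-2.1977262014285635
[ 0.45952024 -0.3351807   0.03360473] [0.39689048 0.28391704 0.4000357 ]
0.7150451198097119
[ 0.10716535  0.0554893  -3.95463755] 0.7118218840380401
[-9.42984011e-01 -3.32837956e-01  2.24744127e-04]
(array([ 86., 272.]), array([0.64839246, 0.17362491]), (42.527313232421875, 28.9807071685791), 52.03369903564453)
(array([322., 114.]), array([0.44316885, 0.33409915]), (71.51549530029297, 70.37152099609375), -70.51451301574707)
white [ 77. 278.] (array([0.65637427, 0.16841592]), (75.6687240600586, 71.61870574951172), -14.138633728027344)
white [366. 162.] (array([0.46423694, 0.37950186]), (24.416831970214844, 23.21207046508789), 20.64778709411621)
white [121.  61.] (array([0.45857788, 0.1688351 ]), (68.09457397460938, 68.06907653808594), 42.28411102294922)
44.075 [0.51997028 0.36023285 0.22019508]
```

View pics/w11.png

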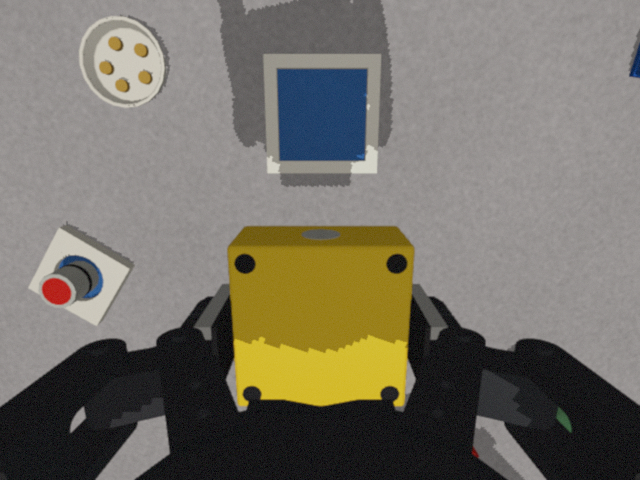

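Block held level and parallel to the nest (blue at (322,114)). I'll check both centres, then set it down.

```bash
python3 - <<'E'
from h import *
d=dict(np.load("w11.npz"))
N=ray(d,[[264,54],[381,54],[378,173],[267,173]],.011);print("nest",N.mean(0),[np.linalg.norm(N[i]-N[i-1]).round(4) for i in range(4)],np.rad2deg(np.arctan2(*(N[1]-N[0])[::-1])))
B=ray(d,[[244.5,264],[396.5,264],[389.5,394],[252,394]],.2235);p=np.array(r.current_tool_pos());print("block",B.mean(0),B.mean(0)-p[:2],np.linalg.norm(B[0]-B[1]))
X,Y=.4437,.334
r.move_linear([X,Y,.10],vel=.2)
r.move_linear([X,Y,.05],vel=.15)
down(.0315)
print(r.current_tool_pos())
E
```

```text
nest [0.44295109 0.33471847] [np.float64(0.094), np.float64(0.0932), np.float64(0.094), np.float64(0.0955)] 109.48258286621109
block [0.519114   0.36024925] [-8.56283710e-04  1.64069236e-05] 0.0495538159336579
down z err mm 0.0 f0 -3.29 f 4.99 t 47.475
[0.44424924 0.33428776 0.03188115]
```

```bash
python3 - <<'E'
from h import *
X,Y=.4442,.3343
r.set_gripper(1.0); r.move_linear([X,Y,.09],vel=.12)
M=R.from_quat(r.current_ee_rot()).as_matrix();p=np.array([X,Y])-M[:2,0]*.03
r.move_linear([p[0],p[1],.25],vel=.25); r.sleep(.2)
d=grab("wrist");cv2.imwrite("pics/w12.png",d["pixels"][:,:,::-1]);np.savez("w12.npz",**d)
h=hsv(d);m=(h[...,0]>18)&(h[...,0]<35)&(h[...,1]>120)&(h[...,2]>60)
for c in blobs(m,500): print("yellow",c.mean(0),rect(ray(d,c,.034)))
r.set_joints([-1.333,.351,1.652,0,1.139,-.085]); r.sleep(.3)
for n in("top","scene"):
    d=grab(n);cv2.imwrite(f"pics/{n}9.png",d["pixels"][:,:,::-1])
print(r.current_t(),r.current_contact_force())
E
```

```text
yellow [320.58088235 176.75      ] (array([0.44384579, 0.33420786]), (61.087867736816406, 61.075286865234375), 19.509624481201172)
53.1417 [-0.2334819  -0.54911295  0.2188563 ]
```

View pics/w12.png

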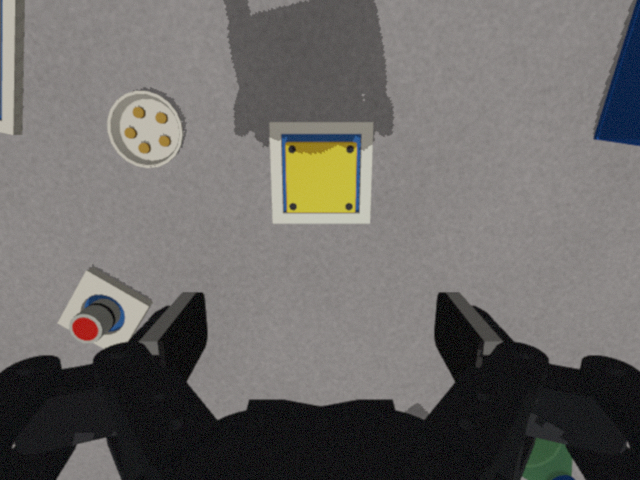

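View pics/scene9.png

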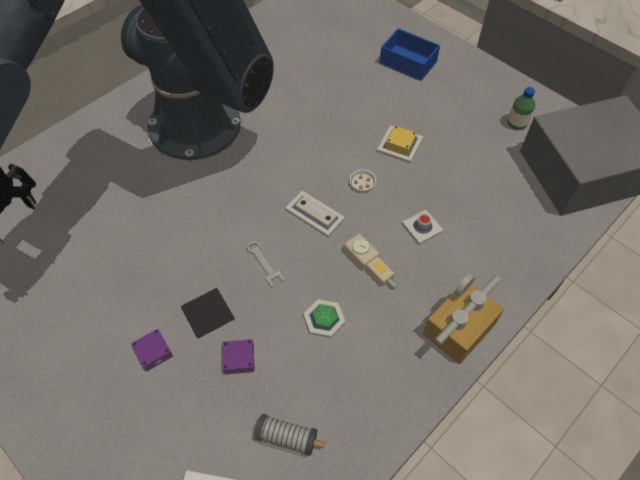

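View pics/top9.png

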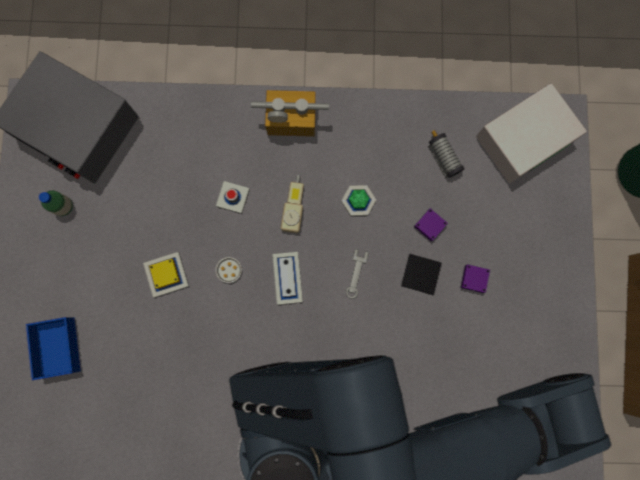

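All four parts sit in their nests: coil at (232,197), hex (359,200), bar (287,278) and block (166,274) in the top view. The gauge (292,205) and spanner (356,273) haven't moved. Handing in.

```bash
python3 -c "
from cell import r
r.hand_in();print(r.current_t())"
```

```text
the job is handed in; nothing more can be done
the job is handed in; nothing more can be done
```

I took the valve apart from the top down in the order asked and set each part in its matching nest: coil in round, hex in hexagonal, bar in long, yellow block in square. I lowered each part until I felt light contact, then released it. The job was handed in at about 53 s with the arm parked clear.

**Last checks:**
- **Parts:** The final pictures show all four parts upright or flat inside their cut-outs.
- **Bystanders:** The gauge, spanner, dish and purple look-alikes appear where they were at the start.
- **Centring:** By the wrist camera, the coil, hex and block are within about 2 mm of their nest centres. The bar measured about 2 mm off lengthwise, leaving about 4 mm at its tighter end.

**Disagreements:** The cameras differed by 2–3 mm on some positions, against a stated calibration of about 2 mm. Depth put the bar's top about 1 mm above nominal but level along its length, and I took that as calibration error. No check failed.

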